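Set up a cleated shelf for gluing, weighted with tins

TASK

Set up the shelf for gluing on the plywood board: lay the wide cleat centred on the cork pad and the slim cleat centred on the round rubber disc, each pointing straight across the plywood board, then lay the shelf board flat on top of both, centred on and in line with the plywood board. Weigh it down with the round tin standing upright on the shelf directly above the cork pad, and the flat can standing upright directly above the rubber disc. Do not shift or tip the glue bottle or the screw jar.

Things in the scene. Friction and masses are not known exactly. Their poses are not given: they have to be found in the camera images.
- glue_board: Plywood board 300 x 130 x 12 mm lying flat on the bench and fixed to it, carrying the cork pad near one end and the rubber disc near the other. Its y axis runs along the 300 mm length, its x axis straight across it. Origin: centre of its underside; z up.
- cork_pad: Rectangular cork pad, 74 mm (its x, across the plywood board) x 50 mm (its y) x 8 mm thick, fixed on the plywood board on its centre line 85 mm from its middle, at either end (drawn at each start); top 20 mm above the bench. Origin: centre of its underside; z up.
- rubber_disc: Round dark rubber disc, diameter 68 mm, 8 mm thick, fixed on the plywood board on its centre line 85 mm from its middle, at the end opposite the cork pad; top 20 mm above the bench. Origin: centre of its underside; z up.
- wide_cleat: Loose pale wooden batten, 84 mm long (its y) x 36 mm wide (its x) x 22 mm high, about 50 g, lying flat on the bench to the left or right of the plywood board. Origin: centre of its underside; z up.
- slim_cleat: Loose pale wooden batten, 84 mm long (its y) x 18 mm wide (its x) x 22 mm high, about 30 g, lying on the bench to the left or right of the plywood board; half as wide as the other cleat. Origin: centre of its underside; z up.
- shelf_board: Loose pale wooden board, 250 mm long (its y) x 60 mm wide (its x) x 18 mm thick, about 160 g, lying flat on the bench beyond the plywood board as seen from the robot. Its underside is 42 mm above the bench once it lies on the cleats. Origin: centre of its underside; z up.
- round_tin: Small full round tin, diameter 52 mm, 76 mm high, bare metal with a white band, about 250 g, standing to the left or right of the plywood board. Origin: centre of its underside; z up.
- flat_can: Small full rectangular metal can, 60 mm (its y) x 38 mm (its x) x 80 mm high, with a round black cap (20 mm across, 12 mm high) on top 14 mm from the middle towards its +y, about 250 g, standing to the left or right of the plywood board. Origin: centre of its underside; z up.
- glue_bottle: Bystander, leave alone: white glue bottle, diameter 56 mm, 160 mm high, standing loose at the back of the bench. Origin: centre of its underside; z up.
- screw_jar: Bystander, leave alone: glass jar with a metal lid, diameter 60 mm, 85 mm high, standing loose at the back of the bench. Origin: centre of its underside; z up.
Not all that is in view belongs to the job. What is shaped like the flat_can but turquoise is not meant.

How it is judged:
On the way, in this order (a step that is already met when the one before it is completed fails the run):
1. both cleats lie on their rests: the wide one on the cork pad, the slim one on the rubber disc, across the plywood board (horizontal distance between wide_cleat and cork_pad below 0.015 m and z of wide_cleat in the frame of glue_board between 0.016 and 0.024 m and angle between the y axis of each of wide_cleat, slim_cleat and the x axis of glue_board, either way round below 0.22 rad and angle between each of wide_cleat, slim_cleat's own z axis and vertical below 0.06 rad and horizontal distance between slim_cleat and rubber_disc below 0.015 m and z of slim_cleat in the frame of glue_board between 0.016 and 0.024 m), for 0.2 s.
2. the shelf board lies flat on both cleats, centred on and in line with the plywood board (all of step 1 and horizontal distance between shelf_board and glue_board below 0.015 m and z of shelf_board in the frame of glue_board between 0.037 and 0.047 m and angle between the y axis of shelf_board and the y axis of glue_board, either way round below 0.14 rad and angle between shelf_board's own z axis and vertical below 0.06 rad), for 0.2 s.
At the end, for the whole second after the job is handed in: Cleats flat on their rests, centres within 15 mm and 0.22 rad of straight across; shelf board flat on both, within 15 mm and 0.14 rad of the plywood board; round tin upright on it within 15 mm (seen from above) of the cork pad, flat can likewise of the disc; all at rest (all of step 2 and horizontal distance between round_tin and cork_pad below 0.015 m and z of round_tin in the frame of glue_board between 0.054 and 0.066 m and angle between each of round_tin, flat_can's own z axis and vertical below 0.08 rad and horizontal distance between flat_can and rubber_disc below 0.015 m and z of flat_can in the frame of glue_board between 0.054 and 0.066 m and linear speed of each of wide_cleat, slim_cleat, shelf_board, round_tin, flat_can below 0.01 m/s); the robot touches nothing.
It fails at once if the glue bottle is shifted by more than 20 mm or tipped (distance of glue_bottle from where it was at the start of the episode above 0.02 m or angle between glue_bottle's own z axis and vertical above 0.3 rad).
It fails at once if the screw jar is shifted by more than 20 mm or tipped (distance of screw_jar from where it was at the start of the episode above 0.02 m or angle between screw_jar's own z axis and vertical above 0.3 rad).
It also fails if it takes over 134 s, if anything falls off the work surface, if the arm or the gripper's body presses on something with over 40 N, if the wrist force passes 120 N, or if a joint passes its speed limit or range.

ROBOT

A 7-joint arm with a two-finger parallel gripper is mounted at the origin on the work surface. World frame = base frame: x ahead of the robot, y to its left, z up, the work surface at z = 0. Lengths are in m, angles in rad, forces in N, time in s.
With the tool pointing down it reaches from about 0.4 to 0.925 m from the base axis. Payload 5.6 kg.
Tool frame: the origin (TCP) lies at the very end of the fingers, on their centre line; the grasp point (between the pads) lies 19 mm behind it (manip.pinch_z is the distance from the TCP to the grasp point, in m); z points along the fingers, y is the line along which they close (so a half turn about z gives the same grasp; the last joint's range is limited). The gripper opens to 85 mm and grips with 20 to 120 N. Pads are 22 mm wide; open, the fingers measure 114 mm over their backs; the gripper's body (76 mm by 85 mm) begins 54 mm behind the grasp point. The pads swing forward as they close: fully open they stand 13 mm farther back than shut.
Start: joints at [1.218, 0.468, -0.012, 1.603, 0.006, 1.071, -0.056], TCP at [0.198, -0.619, 0.231] pointing down, gripper open.
Joint ranges: [-2.53, 2.53], [-0.31, 2.02], [-1.57, 1.55], [0.28, 2.44], [-1.29, 4.43], [0.15, 1.84], [-2.92, 2.92]. Speed limits (rad/s): [2.57, 2.57, 3.14, 3.14, 3.14, 3.14, 3.14].

INTERFACE

Orientations are given as [roll, pitch, yaw] about the fixed x, y, z axes, in that order (R = Rz(yaw) Ry(pitch) Rx(roll)).
In Python, from cell import manip, effector, planner, optics, read_time_s, read_joint_pos, read_dq, read_joint_efforts, read_eef_pos, read_orientation, read_wrist_force, read_torque, read_grip_width, read_grip_force gives the robot as it stands. Calls block until the motion is done:
- manip.move_pose(position, orientation): joint-space move of the TCP to a pose.
- manip.movel(position, max_speed=0.15, frame=None): straight line of the TCP; frame=None keeps the orientation; max_speed is the mean speed in m/s.
- manip.move_j(angles): joint-space move.
- effector.gripper_to(opening, strength=None): finger opening in m; strength is the grip in N (None keeps the last); returns when the fingers have stopped.
- manip.dwell(seconds).
- planner.inverse_kinematics(position, orientation): joint angles nearest the present ones, or None.
- optics.grab_frame(name): name is "scene" or "top"; returns the picture (480x640x3 uint8, red, green, blue); there is no depth.
- optics.get_calibration(name): a dict with "mtx" (3x3 intrinsics, pixels), "R" (3x3) and "t" (3): a world point X has camera coordinates R X + t. Camera axes: x right, y down, z forward; pixel columns grow to the right and rows downward; lengths in m; the calibration is good to about 2 mm. A picture is of the moment at which its call begins. get_calibration takes no time and is no camera call.
A pose or a line that the arm cannot do raises manip.IKError and nothing moves.
- manip.finish_job(): hands the job in; it is judged then, once.
Trained networks look in the newest picture that a camera, given by its name, has taken for a name from the list of things; names that differ only in an ending like _2 or _b are one class to them, and where a whole thing is asked for, a point or a joint stands for the part that bears it (a point fixed in the world has none). Each returns a list of dicts, best first, with "confidence" (0 to 1); they miss things now and then, are a little off and sometimes report something else, mostly with a low value. They report only what shows in the picture. A call takes as long as a camera call. They do not tell look-alikes from the thing itself.
- optics.look_for(label, camera): "centre" ([row, column] in pixels, amid what is visible of it).
- optics.regions_of(label, camera): "pixels" (480x640 bool, what is visible of it) and "centre" ([row, column] in pixels, amid what is visible of it).
Readings, each from a call of its own:
- read_time_s(): time.
- read_joint_pos(): joint angles.
- read_dq(): joint speeds.
- read_joint_efforts(): joint torques, N m.
- read_eef_pos(): TCP position.
- read_orientation(): TCP orientation.
- read_wrist_force(): force on the tool from outside, world axes, zero at the start.
- read_torque(): the same for the moment, N m.
- read_grip_width(): finger opening in m.
- read_grip_force(): force on a finger pad.
Only numpy, scipy, OpenCV 4.12 (cv2) and the standard library are available. Lean on these libraries where they do the work, as an engineer would, in place of code of your own. Each camera call takes 0.05 s, during which the arm holds its last target. There are 200 camera calls.

## Working session

There is one attempt and no reset: what is moved stays moved. The work goes in short steps, each a Python script; the robot and the scene stay as the last script left them, time stands still between calls to the robot, and variables do not carry over. Pictures are saved under pics/ and viewed, at most 14 in all, crops included, and the job is handed in when it is done.

```bash
ls; mkdir -p pics; python3 - <<'E'
from cell import *
import cv2, numpy as np
for c in ("top","scene"):
    im=optics.grab_frame(c); cv2.imwrite(f"pics/{c}0.png",im[:,:,::-1])
    k=optics.get_calibration(c); print(c,np.round(k["mtx"],1).tolist(),np.round(k["R"],3).tolist(),np.round(k["t"],3).tolist())
for n in "glue_board cork_pad rubber_disc wide_cleat slim_cleat shelf_board round_tin flat_can glue_bottle screw_jar".split():
    print(n,[(np.round(d["centre"]).tolist(),round(d["confidence"],2),int(d["pixels"].sum())) for d in optics.regions_of(n,"top")])
print(read_time_s(),read_orientation(),manip.pinch_z)
E
```

```text
pics
top [[473.0, 0.0, 318.3], [0.0, 473.0, 236.4], [0.0, 0.0, 1.0]] [[-0.027, -1.0, -0.009], [-0.986, 0.028, -0.163], [0.163, 0.005, -0.987]] [0.062, 0.548, 1.173]
scene [[492.8, 0.0, 318.3], [0.0, 492.8, 230.4], [0.0, 0.0, 1.0]] [[-0.423, 0.906, 0.012], [0.505, 0.247, -0.827], [-0.752, -0.344, -0.562]] [0.208, -0.255, 1.467]
glue_board [([264.0, 355.0], 0.78, 4553)]
cork_pad [([263.0, 387.0], 0.58, 532)]
rubber_disc [([262.0, 322.0], 0.67, 499)]
wide_cleat [([215.0, 460.0], 0.92, 429), ([292.0, 219.0], 0.53, 249)]
slim_cleat [([288.0, 221.0], 0.83, 200)]
shelf_board [([190.0, 313.0], 0.81, 2130)]
round_tin [([275.0, 469.0], 0.79, 493), ([169.0, 452.0], 0.68, 612)]
flat_can [([224.0, 239.0], 0.94, 493), ([198.0, 168.0], 0.76, 652), ([232.0, 204.0], 0.6, 507)]
glue_bottle [([182.0, 218.0], 0.68, 644)]
screw_jar [([169.0, 452.0], 0.78, 607)]
0.6 [3.14158356e+00 1.51535857e-05 3.09742949e-01] 0.0187
```

View pics/top0.png

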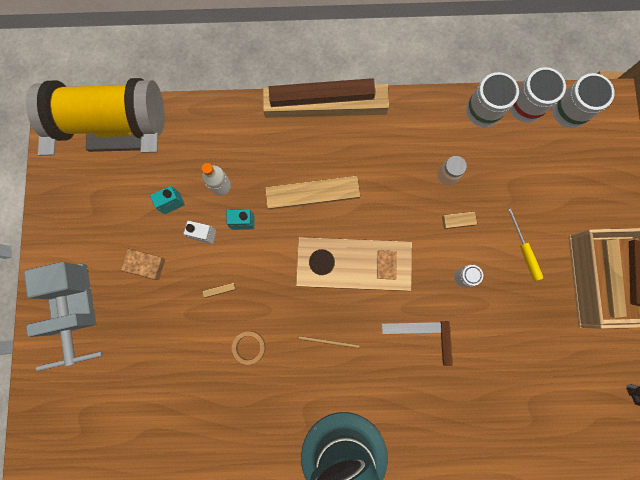

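View pics/scene0.png

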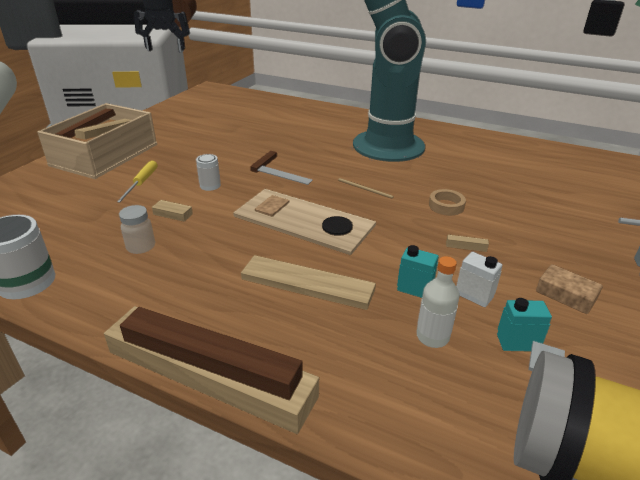

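The top picture shows the board at (264,355), with the disc at (262,321) and the cork at (264,387). The slim cleat is at (290,219), the wide cleat at (220,460), the shelf at (192,313) and the tin at (275,470). The real flat can is the white one at (232,200). The turquoise look-alikes are at (218,240) and (198,167). Next I fit the known box shapes to the masks from both cameras.

```bash
cat > h.py <<'E'
from cell import *
import cv2, numpy as np
from scipy.optimize import minimize
CAL={c:optics.get_calibration(c) for c in ("top","scene")}
def proj(c,X):
    k=CAL[c]; p=(X@k["R"].T+k["t"])@k["mtx"].T
    return p[:,:2]/p[:,2:]
def ray(c,rc,z):
    k=CAL[c]; d=k["R"].T@np.linalg.solve(k["mtx"],[rc[1],rc[0],1]); o=-k["R"].T@k["t"]
    return (o+d*(z-o[2])/d[2])[:2]
def box(x,y,h):
    return np.array([[a*x/2,b*y/2,z] for a in(-1,1) for b in(-1,1) for z in(0,h)])
def cyl(d,h):
    t=np.linspace(0,2*np.pi,24,endpoint=False)
    return np.array([[d/2*np.cos(a),d/2*np.sin(a),z] for a in t for z in(0,h)])
SH=dict(glue_board=box(.13,.3,.012),wide_cleat=box(.036,.084,.022),slim_cleat=box(.018,.084,.022),shelf_board=box(.06,.25,.018),
 round_tin=cyl(.052,.076),flat_can=np.vstack([box(.038,.06,.08),cyl(.02,.092)+[0,.014,0]]),glue_bottle=cyl(.056,.16),screw_jar=cyl(.06,.085),
 cork_pad=box(.074,.05,.008),rubber_disc=cyl(.068,.008))
S=4
def sil(n,c,p,z0):
    s,co=np.sin(p[2]),np.cos(p[2]); X=SH[n]@np.array([[co,s,0],[-s,co,0],[0,0,1]])+[p[0],p[1],z0]
    q=cv2.convexHull(proj(c,X).astype(np.float32))[:,0]
    m=np.zeros((480*S,640*S),np.uint8); cv2.fillConvexPoly(m,np.round((q*S+S/2)*16).astype(np.int32),1,shift=4)
    return m
def masks(n,guess,z0=0,cams=("top","scene"),tol=30):
    """best mask near the guess position, per camera (pictures must have been grabbed)"""
    out={}
    for c in cams:
        g=proj(c,np.array([[*guess,z0+SH[n][:,2].max()/2]]))[0]
        ds=[d for d in optics.regions_of(n,c) if np.hypot(*(np.array(d["centre"])[::-1]-g))<tol]
        if ds:
            pts=np.argwhere(ds[0]["pixels"])[:,::-1].astype(np.int32)
            m=np.zeros((480,640),np.uint8); cv2.fillConvexPoly(m,cv2.convexHull(pts),1)
            out[c]=cv2.resize(m,None,fx=S,fy=S,interpolation=cv2.INTER_NEAREST)
    return out
def fit(n,guess,ms,z0=0,yaws=None):
    best=None
    def cost(p):
        r=0
        for c,m in ms.items():
            s=sil(n,c,p,z0); r+=1-(s&m).sum()/max(1,(s|m).sum())
        return r/max(1,len(ms))
    yaws=np.arange(0,2*np.pi if n=="flat_can" else np.pi,np.pi/6) if yaws is None else yaws
    if len(SH[n])==48: yaws=[0]
    y0=min(yaws,key=lambda y:cost([*guess,y]))
    for st in(.02,.006):
        x0=[*guess,y0] if best is None else best.x
        best=minimize(cost,x0,method="Nelder-Mead",options=dict(initial_simplex=np.array([x0]*4)+np.vstack([np.zeros(3),np.diag([st,st,st*15])]),xatol=2e-4,fatol=1e-5,maxiter=90))
    return best.x,best.fun
E
cat > m.py <<'E'
from h import *
import json
for c in CAL: optics.grab_frame(c)
G=dict(glue_board=(264,355),wide_cleat=(220,460),slim_cleat=(290,219),shelf_board=(192,313),round_tin=(275,470),flat_can=(232,200),glue_bottle=(180,216),screw_jar=(169,453),cork_pad=(264,387),rubber_disc=(262,321))
P={}
for n,rc in G.items():
    z0=.012 if n in("cork_pad","rubber_disc") else 0
    g=ray("top",rc,z0+SH[n][:,2].max()/2)
    ms=masks(n,g,z0)
    line=[n]
    for sub in ([ms] if len(ms)<2 else [ms,{"top":ms["top"]},{"scene":ms["scene"]}]):
        p,f=fit(n,g,sub,z0); line.append((list(sub),np.round(p,3).tolist(),round(f,3)))
        P.setdefault(n,p.tolist())
    print(*line)
json.dump(P,open("P.json","w"))
E
time python3 m.py
```

```text
glue_board (['top', 'scene'], [0.482, -0.044, -0.066], np.float64(0.024)) (['top'], [0.482, -0.044, -0.068], np.float64(0.016)) (['scene'], [0.482, -0.042, -0.066], np.float64(0.028))
wide_cleat (['top', 'scene'], [0.59, -0.327, 0.067], np.float64(0.127)) (['top'], [0.59, -0.328, 0.077], np.float64(0.106)) (['scene'], [0.589, -0.325, -0.017], np.float64(0.13))
slim_cleat (['top', 'scene'], [0.421, 0.311, 0.236], np.float64(0.089)) (['top'], [0.421, 0.31, 0.225], np.float64(0.097)) (['scene'], [0.421, 0.311, 0.237], np.float64(0.069))
shelf_board (['top', 'scene'], [0.677, 0.062, 0.096], np.float64(0.045)) (['top'], [0.678, 0.059, 0.093], np.float64(0.047)) (['scene'], [0.676, 0.063, 0.096], np.float64(0.023))
round_tin (['top', 'scene'], [0.437, -0.33, 0.122], np.float64(0.074)) (['top'], [0.437, -0.332, 0.095], np.float64(0.062)) (['scene'], [0.438, -0.328, 0.151], np.float64(0.047))
flat_can (['top', 'scene'], [0.571, 0.355, -0.186], np.float64(0.083)) (['top'], [0.571, 0.354, -0.152], np.float64(0.075)) (['scene'], [0.57, 0.356, 6.018], np.float64(0.055))
glue_bottle (['top', 'scene'], [0.705, 0.311, 0.066], np.float64(0.255)) (['top'], [0.691, 0.298, 0.401], np.float64(0.263)) (['scene'], [0.703, 0.311, 0.287], np.float64(0.205))
screw_jar (['top', 'scene'], [0.716, -0.307, 0.227], np.float64(0.1)) (['top'], [0.715, -0.307, 0.279], np.float64(0.132)) (['scene'], [0.717, -0.307, 0.125], np.float64(0.068))
cork_pad (['top', 'scene'], [0.475, -0.128, -0.054], np.float64(0.103)) (['top'], [0.476, -0.128, -0.052], np.float64(0.057)) (['scene'], [0.473, -0.126, -0.062], np.float64(0.117))
rubber_disc (['top', 'scene'], [0.487, 0.041, 0.152], np.float64(0.098)) (['top'], [0.488, 0.041, 0.16], np.float64(0.03)) (['scene'], [0.487, 0.044, 0.302], np.float64(0.114))
real	1m14.443s
user	1m1.326s
sys	0m8.505s
```

The fits agree between the two cameras and with the given sizes, for example each pad lies 85 mm from the board middle. Both cleats go first.

```bash
cat > pp.py <<'E'
from h import *
import json
P=json.load(open("P.json"))
bx,by,bw=P["glue_board"]; 
def on(d): return bx-d*np.sin(bw), by+d*np.cos(bw)
CORK,DISC=on(-.085),on(.085)
def go(x,y,z,yaw):
    q=read_joint_pos(); best=None
    for k in(-1,0,1):
        o=[np.pi,0,(yaw+np.pi)%(2*np.pi)-np.pi+k*np.pi]
        s=planner.inverse_kinematics([x,y,z],o)
        if s is not None and (best is None or np.abs(np.array(s)-q).max()<best[0]): best=(np.abs(np.array(s)-q).max(),o)
    manip.move_pose([x,y,z],best[1])
def pick(x,y,z,yaw,opening,strength,up):
    """yaw: world angle of the closing line"""
    go(x,y,z+up,yaw+np.pi/2); effector.gripper_to(opening)
    manip.movel([x,y,z],.12)
    f=read_wrist_force()
    effector.gripper_to(0,strength)
    print("pick",np.round(f,1),"w",round(float(read_grip_width()),4),"F",round(float(read_grip_force()),1))
    manip.movel([x,y,z+up],.15)
    print("lifted w",round(float(read_grip_width()),4),np.round(read_wrist_force(),1))
def place(x,y,z,yaw,opening,up):
    go(x,y,z+up,yaw+np.pi/2)
    manip.movel([x,y,z+.012],.15); manip.movel([x,y,z+.001],.04)
    print("down",np.round(read_wrist_force(),1),"w",round(float(read_grip_width()),4))
    effector.gripper_to(opening); manip.movel([x,y,z+up],.2)
    print("t",round(read_time_s(),1))
E
cat > a.py <<'E'
from pp import *
x,y,w=P["wide_cleat"]; pick(x,y,.001,w,.065,40,.12); place(*CORK,.021,bw+np.pi/2,.06,.10)
x,y,w=P["slim_cleat"]; pick(x,y,.002,w,.05,40,.12); place(*DISC,.022,bw+np.pi/2,.04,.10)
go(.4,.33,.3,0)
for c in CAL: cv2.imwrite(f"pics/{c}1.png",optics.grab_frame(c)[:,:,::-1])
for n,g in(("wide_cleat",CORK),("slim_cleat",DISC)):
    ms=masks(n,g,.02)
    print(n,np.round(g,3),list(ms),np.round(fit(n,g,ms,.02,[bw-np.pi/2])[0],3))
a=cv2.imread("pics/top1.png")[140:380,180:500];b=cv2.imread("pics/scene1.png")[120:360,180:500]
cv2.imwrite("pics/c1.png",cv2.resize(np.vstack([a,b]),None,fx=1.2,fy=1.2))
E
python3 a.py
```

```text
pick [ 0.1 -0.9 -0.2] w 0.035 F 42.5
lifted w 0.0352 [-1.1  0.3 -1.1]
down [ 0.2  0.  -0.1] w 0.0351
t 9.4
pick [ 0.8 -0.1  0.1] w 0.017 F 40.1
lifted w 0.017 [-1.1 -0.2 -0. ]
down [ 0.3 -0.9 -1.2] w 0.0168
t 17.0
wide_cleat [ 0.476 -0.129] ['top', 'scene'] [ 0.476 -0.13  -1.619]
slim_cleat [0.487 0.041] ['top', 'scene'] [ 0.489  0.041 -1.626]
```

View pics/c1.png

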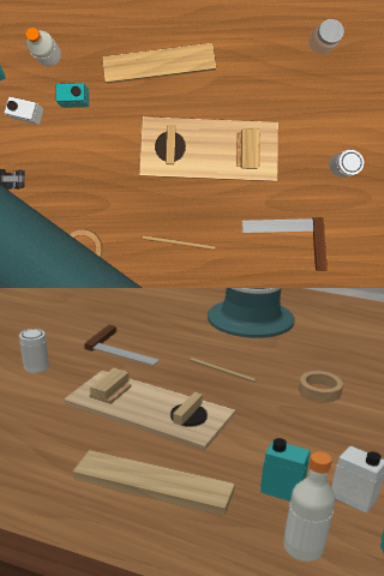

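The crop shows both cleats lying across the board, at (250,148) on the cork and (170,145) on the disc, within 2 mm by the fit. The shelf is next.

```bash
cat > b.py <<'E'
from pp import *
x,y,w=P["shelf_board"]; pick(x,y,-.003,w,.078,60,.12); place(bx,by,.039,bw,.075,.12)
go(.4,-.33,.3,0)
for c in CAL: cv2.imwrite(f"pics/{c}2.png",optics.grab_frame(c)[:,:,::-1])
ms=masks("shelf_board",(bx,by),.042)
print(np.round([bx,by,bw],3),list(ms),np.round(fit("shelf_board",(bx,by),ms,.042,[bw])[0],3))
a=cv2.imread("pics/top2.png")[140:380,180:500];b=cv2.imread("pics/scene2.png")[120:360,180:500]
cv2.imwrite("pics/c2.png",cv2.resize(np.vstack([a,b]),None,fx=1.2,fy=1.2))
E
python3 b.py
```

```text
pick [ 0.2  0.2 -0.3] w 0.0585 F 67.0
lifted w 0.0583 [ 0.4 -0.2 -2.7]
down [ 0.2 -0.3  2. ] w 0.0584
t 26.3
[ 0.482 -0.044 -0.066] ['top', 'scene'] [ 0.484 -0.045 -0.061]
```

View pics/c2.png

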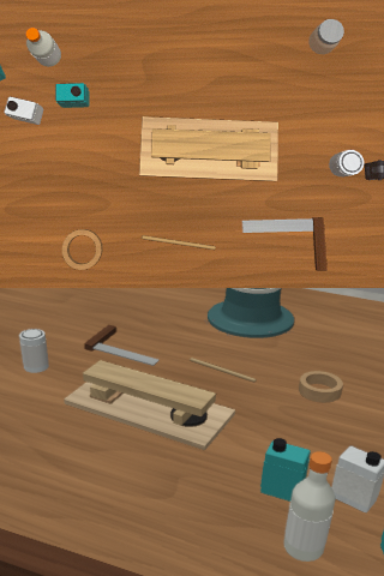

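The shelf lies flat on both cleats, 2 mm off centre. Now the weights.

```bash
cat > c.py <<'E'
from pp import *
x,y,w=P["round_tin"]; pick(x,y,.03,0,.08,50,.14); place(*CORK,.09,bw,.075,.11)
x,y,w=P["flat_can"]; pick(x,y,.03,w,.065,50,.15); place(*DISC,.09,bw,.06,.12)
go(.4,.33,.3,0)
for c in CAL: cv2.imwrite(f"pics/{c}3.png",optics.grab_frame(c)[:,:,::-1])
for n,g in(("round_tin",CORK),("flat_can",DISC)):
    ms=masks(n,g,.06)
    print(n,np.round(g,3),list(ms),np.round(fit(n,g,ms,.06,[bw,bw+np.pi])[0],3))
for n in("wide_cleat","glue_bottle","screw_jar"): print(n,[np.round(d["centre"]).tolist() for d in optics.look_for(n,"top")])
a=cv2.imread("pics/top3.png")[140:380,180:500];b=cv2.imread("pics/scene3.png")[120:360,180:500]
cv2.imwrite("pics/c3.png",cv2.resize(np.vstack([a,b]),None,fx=1.2,fy=1.2))
E
python3 c.py
```

```text
pick [ 0.  -1.1  0.4] w 0.0511 F 52.2
lifted w 0.051 [-0.5  0.4 -2.5]
down [ 0.4 -0.2 -2.5] w 0.051
t 35.2
pick [0.2 0.5 0.1] w 0.0378 F 50.2
lifted w 0.038 [ 0.5  0.5 -3.4]
down [ 0.2  0.6 -3.1] w 0.0381
t 43.7
round_tin [ 0.476 -0.129] ['top', 'scene'] [ 0.477 -0.129  0.169]
flat_can [0.487 0.041] ['top', 'scene'] [ 0.489  0.04  -0.112]
wide_cleat []
glue_bottle [[181.0, 216.0]]
screw_jar [[167.0, 453.0]]
```

View pics/c3.png

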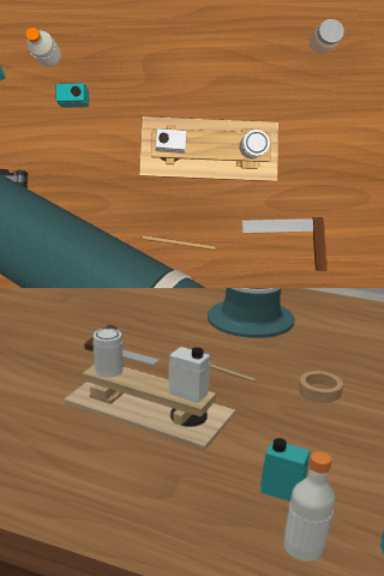

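The picture shows both weights upright on the shelf, the can at (170,140) and the tin at (255,143), within 2 mm of their targets. The bottle and jar have not moved, and the arm is clear.

```bash
python3 -c "
from cell import *
print(manip.finish_job(),read_time_s())"
```

```text
the job is handed in; nothing more can be done
the job is handed in; nothing more can be done
```

I handed the job in at about 45 s of the 134 s allowed: the cleats, shelf, tin and white flat can were each placed within about 2 mm of target by camera fit, the glue bottle and screw jar were not disturbed, and no verdict was returned.

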